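Fetch the spare doorknob with the reacher and box it

TASK

Take the short reacher by its grip, slide its open jaws into the low gap under the wire rack and squeeze its trigger so that both jaws close on the neck of the spare doorknob there; draw the knob out with it and let it go inside the open carton. Lay the reacher flat on the shelf again, then fold the carton shut, the short flap first and the long flap over it, both fully down. Do not touch the doorknob with the gripper, squeeze firmly enough to hold it but not so hard as to crush it, and leave everything else where it is.

Things in the scene. Friction and masses are not known exactly. Their poses are not given: they have to be found in the camera images.
- reacher: short reacher (pick-up grabber), 275 long, 0.32 kg, lying on its side, balanced near its grip. Origin: at shelf level under the middle of the grip; x along the shaft to the jaws, y to the trigger side, z up. Reaches from x = -60 to 216. Shaft 14 thick, centred 20 high; its nose and butt blocks stand at x = 34 to 56 and -60 to -34, 45 high, y = -31 to 21; a skid at x = 100 carries the front.
- reacher_grip (a point): middle of the grip, 35 above the reacher's underside: two upright parallel plates 60 long in x, 60 high. Fixed plate: outer face at y = -31. Trigger plate: outer face at y = 31 when released (62 over both). Take both outer faces between the fingers from above, closing along y. As the fingers close, the reacher shifts to its trigger side within the gripper by half the trigger's travel.
- reacher_trigger (a joint): travel of the trigger plate towards the fixed plate, m: 0 released, 0.022 fully pressed (grip 40 mm wide). Spring: 6 N at 0, 10 N at full travel. Pressed 2 to 6 mm the reacher is held with its jaws open. On the knob's neck the jaws stop it at about 0.017 (grip 45 mm). A third of the squeeze beyond the spring reaches each jaw; 25 to 40 N holds and carries the knob, over 45 N may crush it.
- reacher_mouth (a point): point midway between the jaw pads where the neck belongs: 192 ahead of the reacher's origin, 20 above its underside
- jaw_l: left jaw (y > 0); origin on its hinge (reacher x = 125, y = 20, 20 high). It ends 91 ahead of the hinge and spans 13 to 27 high. Released, the gap between both jaws is 86 and they measure 102 over the outsides. Each turns inward 0.46 rad over the trigger's full travel.
- jaw_r: the reacher's right jaw (y < 0), likewise
- doorknob: white plastic spare doorknob standing on its rose under the wire rack, 64 tall, about 60 g, round about its z; origin at the centre of its underside. Rose: diameter 56, 0 to 8 high; neck: diameter 36, 8 to 34 high (here the jaws go); head: diameter 56, 36 to 64 high.
- rack: low steel wire rack, fixed: 120 deep (x), 260 wide (y), thin wires on top at 99 to 105 high, four thin legs at x = +-60, y = +-130, open at front and back; origin on the shelf under its centre, its front faces its own -x. The knob stands 40 to 70 behind its front edge.
- carton: open cardboard carton, fixed: 130 (x) by 150 (y), rim 72 high, wall and floor 4; origin at the centre of its underside, axes along its sides; its front faces its own -x
- flap_short (a joint): angle of the short flap (rad): 0 shut flat on the carton, starts at about 2 (standing, leaning outward). Hinged along the rim at the carton's +y side; 62 long, 126 wide, 4 thick. Stiff: it stays where it is put; under 1 N at its edge moves it.
- flap_long (a joint): angle of the long flap (rad), likewise: hinged along the rim at the carton's -y side, 108 long, 126 wide, 4 thick; shut, it overlaps the short flap
- flap_short_hinge (a point): middle of the short flap's hinge line, at the carton's +y rim (carton y = +73, 72 high)
- flap_long_hinge (a point): middle of the long flap's hinge line, at the carton's -y rim (carton y = -73, 76 high)
- polish_tin: dark steel shoe-polish tin, diameter 50, height 28, under the wire rack beside the doorknob; origin at its underside. Leave it alone.
- flat_case: wooden flat case 80 x 90 x 25 lying on top of the wire rack; origin at its underside. Leave it alone.
- figurine: white ceramic figurine, 46 diameter foot, 94 tall; origin at its underside. Leave it alone.
- bauble: silver bauble, diameter 68, on a cork ring, 84 tall overall; origin at its underside. Leave it alone.
- shoe_spoon: steel shoe spoon, about 155 long, lying flat along its x; origin near its middle, on its underside. Leave it alone.
- clothes_brush: clothes brush lying along its x at the left edge; leave it alone.
There are look-alikes about, which are no part of the job. Of the things shaped like the carton, the cardboard one is meant.

How it is judged:
By the outcome, as a careful person would: the job done as asked, in the order asked, and still so for the second after the job is handed in, with the robot touching nothing.
It also fails if it takes over 72 s, if anything falls off the work surface, if the arm or the gripper's body presses on something with over 40 N, if the wrist force passes 120 N, or if a joint passes its speed limit or range.

ROBOT

A 6-joint arm with a two-finger parallel gripper is mounted at the origin on the work surface. World frame = base frame: x ahead of the robot, y to its left, z up, the work surface at z = 0. Lengths are in mm, angles in rad, forces in N, time in s.
With the tool pointing down it reaches from about 350 to 875 mm from the base axis. Payload 4.2 kg.
Tool frame: the origin (TCP) lies at the very end of the fingers, on their centre line; the grasp point (between the pads) lies 19 mm behind it; z points along the fingers, y is the line along which they close (so a half turn about z gives the same grasp; the last joint's range is limited). The gripper opens to 85 mm and grips with 20 to 120 N. Pads are 22 mm wide; open, the fingers measure 114 mm over their backs; the gripper's body (76 mm by 85 mm) begins 54 mm behind the grasp point. The pads swing forward as they close: fully open they stand 13 mm farther back than shut.
Start: joints at [-0.911, 0.385, 0.008, 0, -1.194, -0.259], TCP at [243.86, -575.44, 231.312] pointing down, gripper open.
Joint ranges: [-3.14, 3.14], [-1.21, 2.06], [-1.07, 1.41], [-3.16, 2.05], [-2.99, -0.16], [-3.1, 3.1]. Speed limits (rad/s): [2.79, 2.79, 3.14, 3.14, 3.14, 3.14].

INTERFACE

Orientations are given as a unit quaternion [x, y, z, w].
In Python, from bench import arm gives the robot as it stands.
- The arm moves only by the tool servo_tool, never from a script. Its argument "rows" is a list that holds one entry, the list of rows, each a list of 7 numbers: the finger opening in mm, from 0 to 85.4, then the shift along the tool's x, y, z in mm, then the turn, a rotation vector about the tool's x, y, z in rad. A call has 1 to 10 rows; each row is the pose to reach, as a shift and turn from the pose commanded when the call began, along the tool's axes at that moment; what a row does not reach only later rows make up. A row lasts 1/8 s, in which the tool goes at most 62.5 mm and 10.7 degrees, less where a joint would pass 70% of its speed; a pose out of reach is approached as far as the arm can. A call with a gripper value outside its range is refused whole. The fingers move at their own pace and stop on an object; the grip force is fixed at half the most. Time passes only in rows, so rows that repeat a pose let the fingers close. It gives the time, the measured TCP pose, the force, the opening and the grip force at its end, in the units of the state.
- arm.read_state(): the state, without advancing time (a new reading comes with each control period).
- arm.get_image(name): name is "scene" or "side" or "wrist"; returns the picture (400x640x3 uint8, red, green, blue); there is no depth.
- arm.camera_params(name): a dict with "intrinsics" (3x3 intrinsics, pixels), "D" ([k1, k2, p1, p2, k3] as OpenCV has them; the pictures are not rectified), "R" (3x3) and "t" (3): a world point X has camera coordinates R X + t. Camera axes: x right, y down, z forward; pixel columns grow to the right and rows downward; lengths in mm; the calibration is good to about 2 mm. A picture is of the moment at which its call begins: read the wrist's pose just before it. camera_params takes no time and is no camera call; for the wrist camera it gives the pose at the moment of the call.
- arm.job_done(): hands the job in; it is judged then, once.
The state is a dict: "clock": time; "joints": joint angles; "joint_vel": joint speeds; "joint_efforts": joint torques, N m; "position": TCP position; "ee_rot": TCP orientation; "contact_force": force on the tool from outside, world axes, zero at the start; "wrist_torque": the same for the moment, N m; "gripper_width": finger opening in mm; "grasp_force": force on a finger pad.
Only numpy, scipy, OpenCV 4.12 (cv2) and the standard library are available. Lean on these libraries where they do the work, as an engineer would, in place of code of your own. Each camera call takes 0.05 s, during which the arm holds its last target. There are 200 camera calls.

## Working session

There is one attempt and no reset: what is moved stays moved. The work goes in short steps, Python scripts to look and compute and a tool call to move; the robot and the scene stay as the last step left them, time stands still between calls to the robot, and variables do not carry over. Pictures are saved under pics/ and viewed, at most 10 in all, crops included, and the job is handed in when it is done.

Besides the shell and the picture viewer there is one more tool, called after "Emit:" as name(argument=value, ...) on one line, values as JSON. servo_tool: Moves the arm, as the interface text tells. Its arguments: {"type":"object","properties":{"rows":{"type":"array"}},"required":["rows"]}

```bash
ls; mkdir -p pics
python3 - <<'E'
from bench import arm
import cv2,numpy as np
s=arm.read_state();print(s)
for n in("scene","side"):
    im=arm.get_image(n);cv2.imwrite(f"pics/{n}0.png",cv2.cvtColor(im,cv2.COLOR_RGB2BGR))
    p=arm.camera_params(n);print(n,{k:np.round(v,4).tolist() for k,v in p.items()})
E
```

```text
pics
{'clock': 0.0, 'joints': array([-9.11424612e-01,  3.85579503e-01,  6.62251452e-03, -5.15004444e-04,
       -1.19402688e+00, -2.58574032e-01]), 'joint_vel': array([ 7.82046300e-05,  2.48487579e-04, -9.12309959e-04,  5.65440232e-04,
        1.25072898e-03, -3.38514870e-04]), 'joint_efforts': array([-8.37448988e-05, -3.92289770e+01,  1.88403511e+01,  4.18616742e+00,
       -4.67674530e-03,  1.97548951e-05]), 'position': array([ 243.61795049, -574.91966646,  230.20408099]), 'ee_rot': array([-1.98966980e-01,  9.80005555e-01,  1.08660443e-03, -2.70001949e-04]), 'contact_force': array([ 0.58346957, -0.09510817,  0.15258269]), 'wrist_torque': array([-0.00189794,  0.02992001, -0.02517148]), 'grasp_force': 0.0, 'gripper_width': 85.30545243965712}
scene {'intrinsics': [[394.9882, 0.0, 327.1915], [0.0, 394.9882, 194.6132], [0.0, 0.0, 1.0]], 'D': [-0.0927, 0.0, 0.0, 0.0, 0.0], 'R': [[0.8584, 0.5127, 0.0159], [0.3973, -0.645, -0.6528], [-0.3245, 0.5667, -0.7574]], 't': [-436.2179, -128.2201, 1527.3748]}
side {'intrinsics': [[473.7089, 0.0, 317.52], [0.0, 473.7089, 201.6175], [0.0, 0.0, 1.0]], 'D': [0.0334, 0.0, 0.0, 0.0, 0.0], 'R': [[-0.7403, -0.6722, -0.0146], [-0.3973, 0.4549, -0.797], [0.5424, -0.5842, -0.6038]], 't': [356.3999, 289.4177, 1282.3119]}
```

View pics/scene0.png

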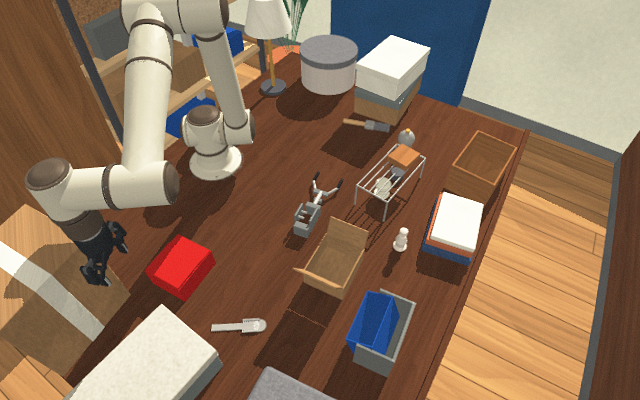

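View pics/side0.png

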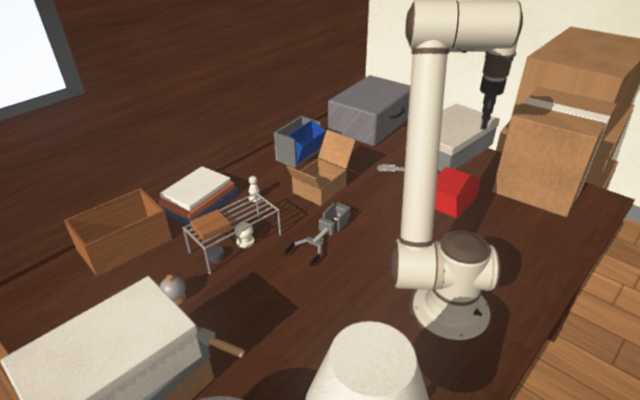

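Run:
```python
import cv2
a=cv2.imread("pics/scene0.png")[130:300,270:470];cv2.imwrite("pics/sc.png",cv2.resize(a,None,fx=3.5,fy=3.5,interpolation=cv2.INTER_CUBIC))
a=cv2.imread("pics/side0.png")[120:280,170:370];cv2.imwrite("pics/sd.png",cv2.resize(a,None,fx=3.75,fy=3.75,interpolation=cv2.INTER_CUBIC))
```

```text
(no output)
```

View pics/sc.png

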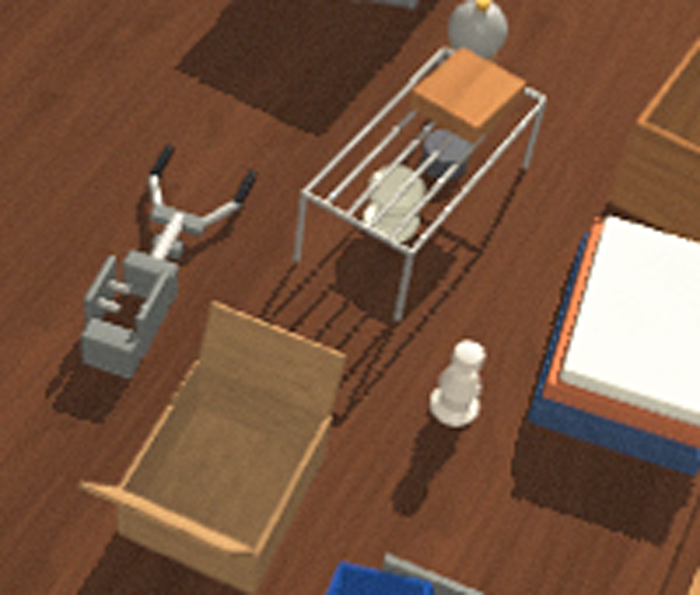

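View pics/sd.png

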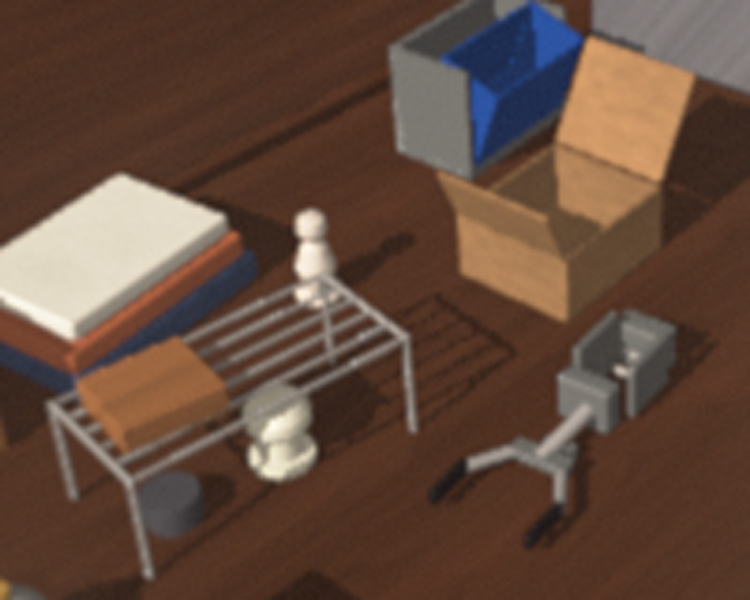

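```bash
cat > h.py <<'E'
import numpy as np,cv2
from bench import arm
from scipy.optimize import least_squares
from scipy.spatial.transform import Rotation as Ro
P={n:arm.camera_params(n) for n in("scene","side")}
def proj(p,X):
    X=np.atleast_2d(np.asarray(X,float))
    return cv2.projectPoints(X,cv2.Rodrigues(np.asarray(p["R"]))[0],np.asarray(p["t"],float),np.asarray(p["intrinsics"]),np.asarray(p["D"]))[0][:,0]
def tri(obs): # list of (params,uv)
    f=lambda X:np.concatenate([proj(p,X)[0]-uv for p,uv in obs])
    r=least_squares(f,[550,-100,30]);return r.x,np.abs(r.fun).max()
def fit(obs,x0,z=0): # obs (params,uv,local xyz) -> x,y,yaw
    def f(q):
        c,s=np.cos(q[2]),np.sin(q[2]);R=np.array([[c,-s,0],[s,c,0],[0,0,1]])
        return np.concatenate([proj(p,R@np.array(l)+[q[0],q[1],z])[0]-uv for p,uv,l in obs])
    r=least_squares(f,x0,loss="soft_l1");return r.x,np.abs(f(r.x)).reshape(-1,2).round(1).tolist()
SC=lambda u,v:np.array([u/3.5+270-.36,v/3.5+130-.36])
SD=lambda u,v:np.array([u/3.75+170-.37,v/3.75+120-.37])
E
python3 - <<'E'
from h import *
L=dict(A=((305,190),(408,335)),B=((412,250),(322,275)),C=((545,97),(50,405)),D=((447,48),(133,483)),Af=((298,262),(413,430)),Bf=((400,318),(332,362)),Cf=((527,167),(73,497)),
jawtipU=((165,152),(530,540)),jawtipR=((248,175),(433,495)),head=((397,187),(278,412)),rose=((393,218),(283,452)),tin=((447,148),(172,492)),fig=((468,350),(310,220)),figfoot=((455,412),(315,295)),
cshL=((197,365),(568,258)),cshR=((330,420),(458,212)),clongL=((120,495),(660,183)),shTipL=((215,305),(545,220)),shTipR=((343,355),(440,177)),lgTipL=((85,487),(693,75)),lgTipR=((250,550),(590,38)))
for k,(a,b) in L.items():
    x,e=tri([(P["scene"],SC(*a)),(P["side"],SD(*b))]);print(k,x.round(),round(e,1))
p=arm.camera_params("wrist");s=arm.read_state()
C=-np.array(p["R"]).T@np.array(p["t"]);T=Ro.from_quat(s["ee_rot"]).as_matrix()
print("cam in tool",(T.T@(C-s["position"])).round(1),(T.T@np.array(p["R"]).T).round(3),p["intrinsics"],p["D"])
E
```

```text
A [562.  93. 108.] 0.9
B [682.  81. 106.] 0.7
C [712. 339. 106.] 0.6
D [592. 351. 104.] 1.5
Af [565.  92.   2.] 0.5
Bf [684.  79.   6.] 0.6
Cf [714. 337.   4.] 0.5
jawtipU [381. 138.  22.] 0.2
jawtipR [474. 153.  24.] 0.2
head [620. 190.  54.] 0.8
rose [622. 190.   9.] 0.8
tin [634. 293.  28.] 0.6
fig [771.  16.  90.] 0.3
figfoot [776.  14.  -1.] 0.2
cshL [ 568. -112.   73.] 0.5
cshR [ 696. -101.   72.] 0.2
clongL [ 582. -259.   75.] 0.6
shTipL [568. -84. 129.] 0.4
shTipR [688. -73. 128.] 0.3
lgTipL [ 587. -310.  169.] 0.8
lgTipR [ 716. -295.  171.] 3.3
cam in tool [  68.3    0.3 -142.2] [[-0.001 -0.963 -0.268]
 [ 1.    -0.    -0.001]
 [ 0.001 -0.268  0.963]] [[285.86911978   0.         320.7940049 ]
 [  0.         285.86911978 200.61964118]
 [  0.           0.           1.        ]] [-0.00964831  0.          0.          0.          0.        ]
```

Candidates: the grabber at scene (310,215) is the only reacher. The knob could be the white squat shape under the rack (383,187), the figurine (400,240) or the bauble (407,138). I choose the one under the rack: the crops show its rose and head, triangulated at (621,190), 64 tall. The carton could be the cardboard box at (337,255), the blue/grey bin (380,330) or the wooden box (485,163). I choose the cardboard one, with its rim measured at z 73. Next I move above the reacher for a near look.

Emit:
servo_tool(rows=[[[85,-45,43,0,0,0,-0.15],[85,-90,87,0,0,0,-0.3],[85,-135,130,0,0,0,-0.45],[85,-180,173,0,0,0,-0.6],[85,-225,216,0,0,0,-0.75],[85,-270,260,0,0,0,-0.9],[85,-315,303,0,0,0,-1.05],[85,-360,346,0,0,0,-1.2],[85,-399,384,0,0,0,-1.33],[85,-399,384,0,0,0,-1.33]]])

```text
clock: 1.35
position: [462.4, -63.3, 231.0]
ee_rot: [0.763, -0.646, -0.0, 0.0]
contact_force: [0.4, -0.6, 0.3]
gripper_width: 84.7
grasp_force: 0.0
```

```bash
cat >> h.py <<'E'
def delta(xyz,yaw,tilt=0):
    s=arm.read_state();T=Ro.from_quat(s["ee_rot"])
    tgt=Ro.from_euler("z",yaw)*Ro.from_euler("x",np.pi)*Ro.from_euler("y",tilt)
    print("d",(T.inv().apply(np.array(xyz)-s["position"])).round(1),"rv",(T.inv()*tgt).as_rotvec().round(3))
def st():
    s=arm.read_state();t=Ro.from_quat(s["ee_rot"]).as_matrix()
    print(round(s["clock"],2),s["position"].round(1),"yaw",np.arctan2(t[1,0],t[0,0]).round(3),"z",t[:,2].round(3),"F",s["contact_force"].round(1),"w",round(s["gripper_width"],1),"g",round(s["grasp_force"],1),"q",s["joints"].round(2))
E
python3 - <<'E'
from h import *
import json
st();p=arm.camera_params("wrist");im=arm.get_image("wrist")
json.dump({k:np.asarray(v).tolist() for k,v in p.items()},open("w1.json","w"))
cv2.imwrite("pics/w1.png",cv2.cvtColor(im,cv2.COLOR_RGB2BGR))
E
```

```text
1.35 [462.4 -63.3 231. ] yaw -1.405 z [-0.  0. -1.] F [ 0.4 -0.6  0.3] w 84.7 g 0.0 q [ 0.21  0.11 -0.36 -0.   -1.1  -0.05]
```

View pics/w1.png

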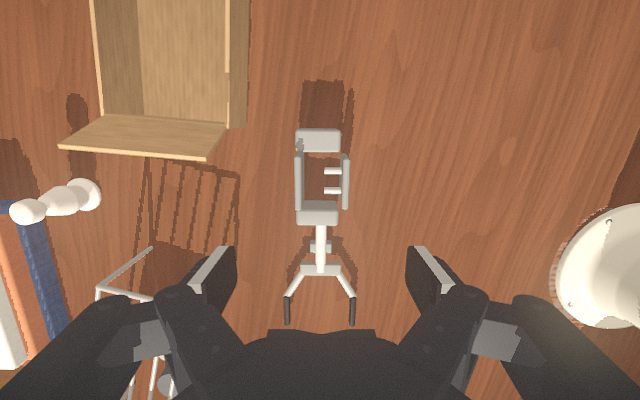

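Run:
```python
from h import *
import json
p=json.load(open("w1.json"))
o=[((295.5,129),(-60,-31,45)),((339.5,129),(-60,21,45)),((286.5,325),(216,-47,20)),((352,325),(216,47,20)),((297,224),(56,-31,45)),((337.5,224),(56,21,45))]
print(fit([(p,np.array(a),l) for a,l in o],[462,-66,1.73]))
for a,l in (((165,152),(216,47,20)),((248,175),(216,-47,20))):o2=1;print(0)
ob=[(p,np.array(a),l) for a,l in o]+[(P["scene"],SC(165,150),(216,47,22)),(P["scene"],SC(249,172),(216,-47,22)),(P["side"],SD(530,543),(216,47,22)),(P["side"],SD(433,497),(216,-47,22))]
r=fit(ob,[462,-66,1.73]);print(r);q=r[0]
delta([q[0],q[1],100],q[2]-np.pi)
```

```text
(array([461.00040807, -63.12014123,   1.72295836]), [[1.1, 0.6], [1.6, 0.1], [0.7, 2.0], [0.4, 1.4], [1.5, 2.3], [0.6, 2.8]])
0
0
(array([461.02081266, -63.42672752,   1.72647872]), [[1.2, 0.7], [1.5, 0.3], [1.3, 2.1], [0.2, 1.7], [1.3, 2.1], [0.8, 2.5], [0.8, 0.3], [0.5, 0.6], [0.9, 0.3], [0.8, 0.7]])
d [-1.300e+00  1.000e-01  1.308e+02] rv [0.001 0.    0.007]
```

Emit:
servo_tool(rows=[[[85,-1,0,50,0,0,0.007],[85,-1,0,105,0,0,0.007],[85,-1,0,160,0,0,0.007],[85,-1,0,200,0,0,0.007],[85,-1,0,216,0,0,0.007],[70,-1,0,216,0,0,0.007],[58,-1,0,216,0,0,0.007],[58,-1,0,216,0,0,0.007],[58,-1,0,216,0,0,0.007]]])

```text
clock: 2.52
position: [462.4, -65.3, 16.4]
ee_rot: [0.759, -0.651, 0.001, -0.001]
contact_force: [1.0, -2.7, 3.5]
gripper_width: 57.7
grasp_force: 7.3
```

Run:
```python
from h import *
st()
```

```text
2.52 [462.4 -65.3  16.4] yaw -1.418 z [ 0.003  0.    -1.   ] F [ 1.  -2.7  3.5] w 57.7 g 7.3 q [ 0.21  0.41 -0.63  0.   -0.52 -0.06]
```

Emit:
servo_tool(rows=[[[57,0,0,-10,0,0,0],[57,0,0,-25,0,0,0],[57,0,0,-40,0,0,0],[57,-20,10,-40,0,0,0],[57,-50,26,-40,0,0,0],[57,-80,42,-40,0,0,0],[57,-110,58,-40,0,0,0],[57,-140,74,-40,0,0,0],[57,-159,84,-40,0,0,0]]])

```text
clock: 3.65
position: [351.9, 79.3, 55.4]
ee_rot: [0.759, -0.651, -0.0, 0.001]
contact_force: [1.3, 0.3, -2.8]
gripper_width: 56.9
grasp_force: 6.8
```

Run:
```python
from h import *
st();delta([334,190,56],-np.pi)
cv2.imwrite("pics/s2.png",cv2.cvtColor(arm.get_image("side"),cv2.COLOR_RGB2BGR))
```

```text
3.65 [351.9  79.3  55.4] yaw -1.417 z [-0.002 -0.001 -1.   ] F [ 1.3  0.3 -2.8] w 56.9 g 6.8 q [ 0.68  0.19 -0.84 -0.   -0.54 -0.53]
d [-112.1    0.8   -0.7] rv [ 1.000e-03 -2.000e-03  1.724e+00]
```

Emit:
servo_tool(rows=[[[57,-14,0,0,0,0,0.1],[57,-28,0,0,0,0,0.25],[57,-42,0,0,0,0,0.4],[57,-56,0,0,0,0,0.55],[57,-70,0,0,0,0,0.7],[57,-84,0,0,0,0,0.85],[57,-98,0,0,0,0,1.0],[57,-108,1,0,0,0,1.15],[57,-112,1,0,0,0,1.3],[57,-112,1,0,0,0,1.45]]])

```text
clock: 4.95
position: [335.2, 189.1, 55.3]
ee_rot: [-0.134, 0.991, -0.0, -0.001]
contact_force: [-0.2, 0.3, -2.7]
gripper_width: 57.0
grasp_force: 6.8
```

Emit:
servo_tool(rows=[[[57,0,0,0,0,0,0.14],[57,0,0,0,0,0,0.24],[57,0,0,10,0,0,0.274],[57,0,0,22,0,0,0.274],[57,0,0,22,0,0,0.274]]])

```text
clock: 5.58
position: [335.0, 188.5, 32.3]
ee_rot: [0.0, 1.0, -0.002, -0.001]
contact_force: [0.9, -0.1, -3.2]
gripper_width: 57.1
grasp_force: 6.8
```

Run:
```python
from h import *
import json
st();p=arm.camera_params("wrist");im=arm.get_image("wrist")
json.dump({k:np.asarray(v).tolist() for k,v in p.items()},open("w2.json","w"))
sd=arm.get_image("side")
w=np.vstack([im[150:400,120:520],]);w=cv2.resize(w,(640,400))
a=cv2.resize(sd[150:300,170:370],(640,200*0+480))
cv2.imwrite("pics/w2.png",cv2.cvtColor(np.hstack([cv2.resize(im[120:400,140:500],(463,360)),cv2.resize(sd[160:300,180:320],(330,360))]),cv2.COLOR_RGB2BGR))
cv2.imwrite("pics/w2raw.png",cv2.cvtColor(im,cv2.COLOR_RGB2BGR));cv2.imwrite("pics/s2raw.png",cv2.cvtColor(sd,cv2.COLOR_RGB2BGR))
```

```text
5.58 [335.  188.5  32.3] yaw 3.142 z [-0.003 -0.003 -1.   ] F [ 0.9 -0.1 -3.2] w 57.1 g 6.8 q [ 0.94  0.28 -0.81 -0.   -0.49 -2.51]
```

View pics/w2.png

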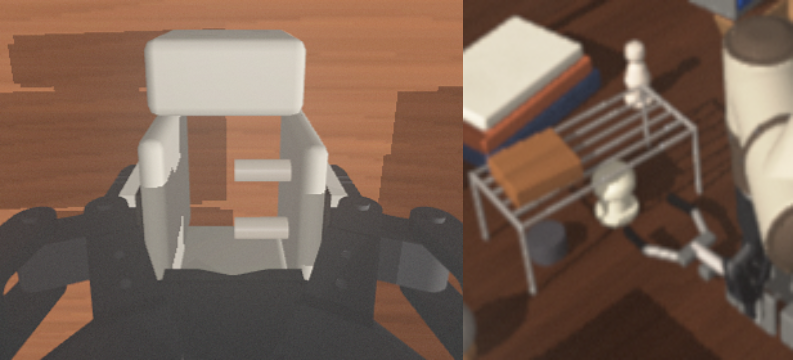

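Run:
```python
from h import *
print(proj(P["side"],[(553,237,36),(553,144,36),(553,237,46),(620.5,190,0),(620.5,190,64)]).round(1))
print(proj(P["side"],[(553,237,36),(553,144,36),(620.5,190,0),(620.5,190,64)]).round(1)*[2.357,2.571]-[180*2.357-463,160*2.571])
```

```text
[[246.6 251.2]
 [269.3 235.8]
 [246.2 248.8]
 [245.  242.3]
 [242.8 226.9]]
[[619.9762 234.4752]
 [673.4801 194.8818]
 [616.205  211.5933]
 [611.0196 171.9999]]
```

Emit:
servo_tool(rows=[[[57,0,-1,8,0,0,0],[57,0,-1,13,0,0,0],[57,-10,-1,13,0,0,0],[57,-25,-1,13,0,0,0],[57,-40,-1,13,0,0,0],[57,-55,-1,13,0,0,0],[57,-70,-1,13,0,0,0],[57,-82,-1,13,0,0,0],[57,-91,-1,13,0,0,0],[57,-91,-1,13,0,0,0]]])

```text
clock: 6.92
position: [427.4, 188.7, 20.2]
ee_rot: [0.0, 1.0, 0.0, 0.0]
contact_force: [0.2, 0.0, -2.6]
gripper_width: 57.2
grasp_force: 6.8
```

Run:
```python
from h import *
st();a=arm.get_image("side");b=arm.get_image("scene")
cv2.imwrite("pics/in.png",cv2.cvtColor(np.hstack([cv2.resize(b[150:230,330:430],(400,320),interpolation=cv2.INTER_CUBIC),cv2.resize(a[200:280,210:310],(400,320),interpolation=cv2.INTER_CUBIC)]),cv2.COLOR_RGB2BGR))
```

```text
6.92 [427.4 188.7  20.2] yaw 3.141 z [ 0.  0. -1.] F [ 0.2  0.  -2.6] w 57.2 g 6.8 q [ 0.76  0.4  -0.63 -0.   -0.54 -2.34]
```

View pics/in.png

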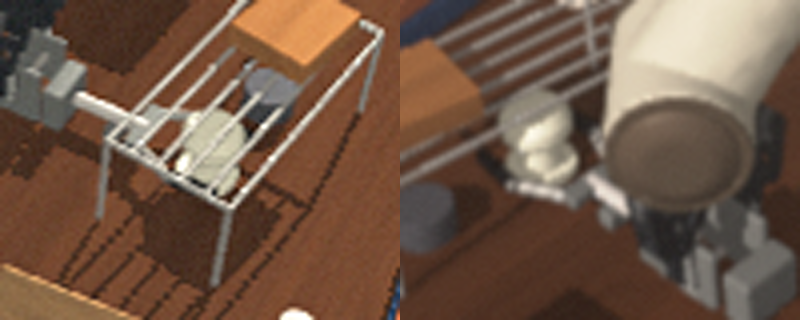

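Emit:
servo_tool(rows=[[[55,0,-1,0,0,0,0],[53,0,-2,0,0,0,0],[51,0,-3,0,0,0,0],[49,0,-4,0,0,0,0],[47,0,-5,0,0,0,0],[46,0,-5.5,0,0,0,0],[46,0,-5.5,0,0,0,0]]])

```text
clock: 7.9
position: [427.0, 183.1, 20.3]
ee_rot: [0.0, 1.0, 0.0, -0.0]
contact_force: [0.8, -0.4, -3.4]
gripper_width: 45.6
grasp_force: 8.8
```

Emit:
servo_tool(rows=[[[45,0,-0.5,0,0,0,0],[45,0,-0.5,0,0,0,0]]])

```text
clock: 8.15
position: [427.0, 182.6, 20.3]
ee_rot: [0.0, 1.0, -0.0, -0.0]
contact_force: [-0.2, 0.2, -3.3]
gripper_width: 45.1
grasp_force: 8.9
```

Emit:
servo_tool(rows=[[[44.5,0,0,0,0,0,0],[44.5,0,0,0,0,0,0]]])

```text
clock: 8.4
position: [426.9, 182.6, 20.3]
ee_rot: [0.0, 1.0, -0.0, -0.0]
contact_force: [-0.1, -0.5, -2.9]
gripper_width: 44.7
grasp_force: 10.0
```

Emit:
servo_tool(rows=[[[44,0,0,0,0,0,0],[44,0,0,0,0,0,0]]])

```text
clock: 8.65
position: [426.9, 182.6, 20.3]
ee_rot: [0.0, 1.0, -0.0, -0.0]
contact_force: [-0.3, -1.0, -3.3]
gripper_width: 44.2
grasp_force: 20.1
```

Emit:
servo_tool(rows=[[[43.6,0,0,0,0,0,0],[43.6,0,0,0,0,0,0]]])

```text
clock: 8.9
position: [426.9, 182.6, 20.3]
ee_rot: [0.0, 1.0, -0.0, -0.0]
contact_force: [-0.2, -1.0, -2.5]
gripper_width: 44.1
grasp_force: 28.5
```

Emit:
servo_tool(rows=[[[43.3,0,0,0,0,0,0],[43.3,0,0,0,0,0,0],[43.3,0,0,-4,0,0,0],[43.3,0,0,-8,0,0,0],[43.3,0,0,-8,0,0,0]]])

```text
clock: 9.52
position: [427.2, 182.9, 28.7]
ee_rot: [-0.0, 1.0, 0.0, 0.0]
contact_force: [0.0, -0.9, -4.5]
gripper_width: 44.0
grasp_force: 34.6
```

Run:
```python
from h import *
st();a=arm.get_image("side");b=arm.get_image("scene")
cv2.imwrite("pics/lift.png",cv2.cvtColor(np.hstack([cv2.resize(b[150:230,330:430],(400,320),interpolation=cv2.INTER_CUBIC),cv2.resize(a[200:280,210:310],(400,320),interpolation=cv2.INTER_CUBIC)]),cv2.COLOR_RGB2BGR))
```

```text
9.53 [427.2 182.9  28.7] yaw -3.142 z [ 0.001  0.001 -1.   ] F [ 0.  -0.9 -4.5] w 44.0 g 34.6 q [ 0.76  0.39 -0.63 -0.   -0.56 -2.33]
```

Emit:
servo_tool(rows=[[[43.3,5,0,0,0,0,0],[43.3,15,0,0,0,0,0],[43.3,27,0,0,0,0,0],[43.3,40,0,0,0,0,0],[43.3,53,0,0,0,0,0],[43.3,66,0,0,0,0,0],[43.3,79,0,0,0,0,0],[43.3,90,0,0,0,0,0],[43.3,97,0,0,0,0,0],[43.3,97,0,0,0,0,0]]])

```text
clock: 10.88
position: [329.6, 182.7, 28.4]
ee_rot: [-0.0, 1.0, -0.0, -0.0]
contact_force: [0.2, 0.4, -3.4]
gripper_width: 44.2
grasp_force: 34.7
```

Run:
```python
from h import *
st();a=arm.get_image("side");b=arm.get_image("scene")
cv2.imwrite("pics/out.png",cv2.cvtColor(np.hstack([cv2.resize(b[150:230,310:410],(400,320),interpolation=cv2.INTER_CUBIC),cv2.resize(a[200:280,210:310],(400,320),interpolation=cv2.INTER_CUBIC)]),cv2.COLOR_RGB2BGR))
delta([400,-185,90],.086-np.pi)
```

```text
10.88 [329.6 182.7  28.4] yaw -3.141 z [-0. -0. -1.] F [ 0.2  0.4 -3.4] w 44.2 g 34.7 q [ 0.94  0.28 -0.83  0.   -0.46 -2.51]
d [ -69.7 -368.1  -61.7] rv [ 0.001  0.001 -0.086]
```

View pics/out.png

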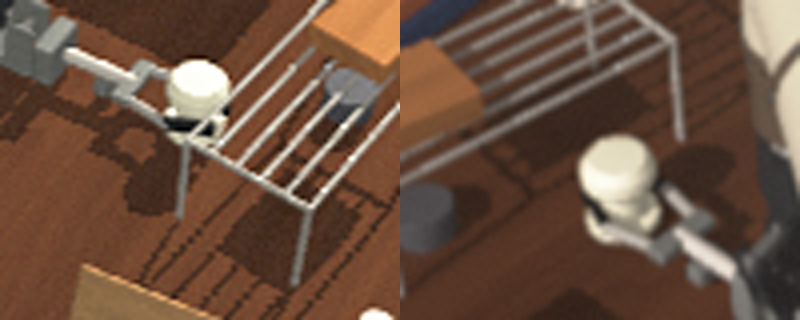

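Emit:
servo_tool(rows=[[[43.3,0,0,-20,0,0,0],[43.3,0,0,-60,0,0,0],[43.3,0,0,-105,0,0,0],[43.3,0,0,-147,0,0,0],[43.3,-10,-18,-152,0,0,0],[43.3,-26,-48,-152,0,0,0],[43.3,-42,-88,-152,0,0,0],[43.3,-58,-133,-152,0,0,0],[43.3,-74,-183,-152,0,0,0],[43.3,-87,-228,-152,0,0,0]]])

```text
clock: 12.22
position: [417.1, -47.3, 180.1]
ee_rot: [0.001, 1.0, 0.0, -0.0]
contact_force: [1.0, -0.1, -3.5]
gripper_width: 44.0
grasp_force: 34.9
```

Emit:
servo_tool(rows=[[[43.3,-5,-35,0,0,0,-0.02],[43.3,-12,-70,0,0,0,-0.05],[43.3,-19,-105,0,0,0,-0.08],[43.3,-24,-135,0,0,0,-0.086],[43.3,-25,-155,0,0,0,-0.086],[43.3,-25,-159,0,0,0,-0.086],[43.3,-25,-159,0,0,0,-0.086]]])

```text
clock: 13.1
position: [441.5, -204.4, 179.9]
ee_rot: [-0.042, 0.999, 0.0, -0.001]
contact_force: [0.4, 1.4, -3.2]
gripper_width: 43.9
grasp_force: 35.0
```

Run:
```python
from h import *
st();a=arm.get_image("side");b=arm.get_image("scene")
cv2.imwrite("pics/over.png",cv2.cvtColor(np.hstack([cv2.resize(b[180:310,280:390],(400,473),interpolation=cv2.INTER_CUBIC),cv2.resize(a[100:230,250:360],(400,473),interpolation=cv2.INTER_CUBIC)]),cv2.COLOR_RGB2BGR))
delta([442.5,-204.7,81],.086-np.pi)
```

```text
13.1 [ 441.5 -204.4  179.9] yaw -3.057 z [-0.001  0.    -1.   ] F [ 0.4  1.4 -3.2] w 43.9 g 35.0 q [-0.1   0.2  -0.4  -0.   -0.98 -1.39]
d [-0.8 -0.9 99.2] rv [ 0. -0.  0.]
```

View pics/over.png

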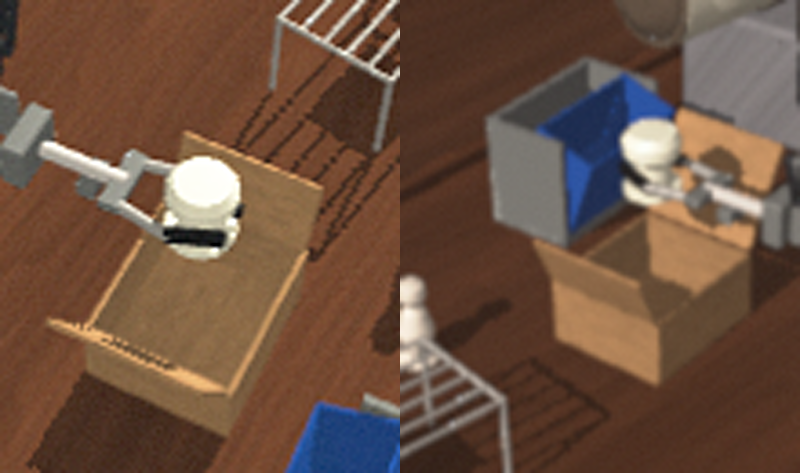

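Emit:
servo_tool(rows=[[[43.3,0,0,25,0,0,0],[43.3,0,0,50,0,0,0],[43.3,0,0,75,0,0,0],[43.3,0,0,90,0,0,0],[43.3,0,0,96,0,0,0],[43.3,0,0,97,0,0,0]]])

```text
clock: 13.95
position: [442.2, -204.1, 83.5]
ee_rot: [-0.043, 0.999, -0.0, 0.0]
contact_force: [0.1, -0.4, -3.1]
gripper_width: 44.0
grasp_force: 35.0
```

Nothing is touching, and the underside is about 67 above the shelf. I release the knob.

Emit:
servo_tool(rows=[[[50,0,2,0,0,0,0],[57,0,5,0,0,0,0],[57,0,5,0,0,0,0],[57,0,5,0,0,0,0],[57,0,5,0,0,0,0]]])

```text
clock: 14.58
position: [441.5, -199.4, 83.4]
ee_rot: [-0.043, 0.999, -0.0, 0.0]
contact_force: [0.5, 0.3, -3.2]
gripper_width: 57.1
grasp_force: 7.2
```

Run:
```python
from h import *
st();a=arm.get_image("side");b=arm.get_image("scene")
cv2.imwrite("pics/rel.png",cv2.cvtColor(np.hstack([cv2.resize(b[180:310,280:390],(400,473),interpolation=cv2.INTER_CUBIC),cv2.resize(a[100:230,250:360],(400,473),interpolation=cv2.INTER_CUBIC)]),cv2.COLOR_RGB2BGR))
# white (knob) pixels: bright, low saturation
for n,im,(r0,r1,c0,c1) in (("scene",b,(205,290,300,370)),("side",a,(130,215,285,345))):
    h=cv2.cvtColor(im[r0:r1,c0:c1],cv2.COLOR_RGB2HSV);m=((h[...,2]>140)&(h[...,1]<60)).astype(np.uint8)
    k=cv2.connectedComponentsWithStats(m);print(n,[(s.tolist(),(c+[c0,r0]).round().tolist()) for s,c in zip(k[2][1:],k[3][1:]) if s[4]>15])
for z in(36,68): print(z,proj(P["scene"],[(635,-179,z)]).round(),proj(P["side"],[(635,-179,z)]).round())
```

```text
14.57 [ 441.5 -199.4   83.4] yaw -3.056 z [ 0. -0. -1.] F [ 0.5  0.3 -3.2] w 57.1 g 7.2 q [-0.09  0.32 -0.53  0.   -0.72 -1.4 ]
scene [([0, 36, 32, 25, 200], [313.0, 249.0]), ([32, 49, 19, 23, 344], [341.0, 265.0])]
side [([43, 0, 14, 7, 58], [333.0, 132.0]), ([21, 39, 15, 8, 73], [314.0, 172.0]), ([46, 38, 6, 6, 16], [334.0, 170.0]), ([48, 45, 12, 8, 48], [339.0, 178.0]), ([36, 48, 9, 3, 22], [325.0, 179.0])]
36 [[333. 266.]] [[319. 181.]]
68 [[333. 260.]] [[319. 174.]]
```

Emit:
servo_tool(rows=[[[57,0,0,-25,0,0,0],[57,0,0,-65,0,0,0],[57,0,0,-102,0,0,0],[57,-4,15,-105,0,0,-0.1],[57,-8,33,-105,0,0,-0.25],[57,-12,51,-105,0,0,-0.4],[57,-17,69,-105,0,0,-0.55],[57,-22,88,-105,0,0,-0.71],[57,-26,107,-105,0,0,-0.87],[57,-30,125,-105,0,0,-1.03]]])

```text
clock: 15.92
position: [460.4, -71.7, 188.1]
ee_rot: [-0.532, 0.847, 0.0, -0.0]
contact_force: [-0.0, -0.7, -3.9]
gripper_width: 56.9
grasp_force: 6.8
```

Emit:
servo_tool(rows=[[[57,0,0,0,0,0,-0.16],[57,0,0,0,0,0,-0.32],[57,0,0,0,0,0,-0.48],[57,0,0,0,0,0,-0.58],[57,0,0,0,0,0,-0.61],[57,0,0,0,0,0,-0.61]]])

```text
clock: 16.68
position: [460.5, -72.3, 188.2]
ee_rot: [0.759, -0.651, -0.0, 0.0]
contact_force: [0.2, -0.4, -3.5]
gripper_width: 57.1
grasp_force: 6.8
```

Run:
```python
from h import *
st();delta([462,-65,17],-1.418)
b=arm.get_image("scene")
for n,im,(r0,r1,c0,c1) in (("scene",b,(205,290,300,370)),):
    h=cv2.cvtColor(im[r0:r1,c0:c1],cv2.COLOR_RGB2HSV);m=((h[...,2]>140)&(h[...,1]<60)).astype(np.uint8)
    k=cv2.connectedComponentsWithStats(m);print(n,[(s.tolist(),(c+[c0,r0]).round().tolist()) for s,c in zip(k[2][1:],k[3][1:]) if s[4]>15])
```

```text
16.68 [460.5 -72.3 188.2] yaw -1.417 z [-0.  0. -1.] F [ 0.2 -0.4 -3.5] w 57.1 g 6.8 q [ 0.19  0.15 -0.43 -0.   -0.99 -0.04]
d [ -7.   -2.6 171.2] rv [0.    0.    0.001]
scene [([34, 47, 19, 25, 378], [342.0, 264.0])]
```

Emit:
servo_tool(rows=[[[57,-4,-1,40,0,0,0],[57,-7,-2,85,0,0,0],[57,-7,-2,125,0,0,0],[57,-7,-2,152,0,0,0],[57,-7,-2,163,0,0,0],[57,-7,-2,168,0,0,0],[57,-7,-2,171,0,0,0],[57,-7,-2,171,0,0,0]]])

```text
clock: 17.73
position: [462.2, -64.9, 18.0]
ee_rot: [0.76, -0.65, 0.001, -0.001]
contact_force: [-0.0, 0.8, -3.0]
gripper_width: 57.2
grasp_force: 6.8
```

Emit:
servo_tool(rows=[[[57,0,0,1,0,0,0],[57,0,0,2,0,0,0],[57,0,0,2,0,0,0]]])

```text
clock: 18.1
position: [462.3, -65.0, 16.7]
ee_rot: [0.76, -0.65, 0.001, -0.001]
contact_force: [-1.6, 0.3, 6.3]
gripper_width: 57.2
grasp_force: 6.2
```

Emit:
servo_tool(rows=[[[60,0,0,0,0,0,0],[70,0,0,0,0,0,0],[85,0,0,0,0,0,0],[85,0,0,0,0,0,0],[85,0,0,-20,0,0,0],[85,0,0,-60,0,0,0],[85,0,0,-110,0,0,0],[85,0,0,-160,0,0,0]]])

```text
clock: 19.1
position: [461.2, -65.1, 176.8]
ee_rot: [0.76, -0.65, -0.0, 0.0]
contact_force: [1.2, 0.6, 0.2]
gripper_width: 85.1
grasp_force: 0.0
```

Run:
```python
from h import *
st();delta([632,-45,190],-1.485)
b=arm.get_image("scene");a=arm.get_image("side")
cv2.imwrite("pics/laid.png",cv2.cvtColor(b,cv2.COLOR_RGB2BGR));cv2.imwrite("pics/laids.png",cv2.cvtColor(a,cv2.COLOR_RGB2BGR))
o=cv2.imread("pics/scene0.png").astype(int);n=cv2.imread("pics/laid.png").astype(int)
m=(np.abs(o-n).max(2)>40)
for nm,(r0,r1,c0,c1) in dict(reacher=(165,240,285,345),rack=(130,215,350,430),fig=(222,255,390,412)).items():print(nm,m[r0:r1,c0:c1].sum())
```

```text
19.1 [461.2 -65.1 176.8] yaw -1.416 z [-0. -0. -1.] F [1.2 0.6 0.2] w 85.1 g 0.0 q [ 0.21  0.17 -0.45 -0.   -0.96 -0.05]
d [   6.5 -171.9  -13.3] rv [ 0.    -0.     0.069]
reacher 584
rack 262
fig 0
```

Emit:
servo_tool(rows=[[[60,1,-30,-5,0,0,0.02],[30,2,-75,-10,0,0,0.05],[0,4,-125,-13,0,0,0.069],[0,6,-160,-13,0,0,0.069],[0,6.5,-172,-13,0,0,0.069],[0,6.5,-172,-13,0,0,0.069],[0,6.5,-172,30,0,0,0.069],[0,6.5,-172,66,0,0,0.069],[0,6.5,-172,66,0,0,0.069]]])

```text
clock: 20.32
position: [629.0, -45.3, 106.7]
ee_rot: [0.737, -0.676, -0.003, 0.003]
contact_force: [-0.4, 0.4, -0.6]
gripper_width: -0.1
grasp_force: 0.0
```

```bash
cat >> h.py <<'E'
u=np.array([-.086,.9963,0]);H=np.array([632,-106.5,0]);HL=H-146*u
def sz(h):
    s=arm.read_state();d=s["position"]-h;print("s",round(d@u,1),"x",round(d@[.9963,.086,0],1),"z",round(s["position"][2],1))
E
python3 - <<'E'
from h import *
st();sz(H)
E
```

```text
20.32 [629.  -45.3 106.7] yaw -1.485 z [-0.008 -0.001 -1.   ] F [-0.4  0.4 -0.6] w -0.1 g 0.0 q [ 0.18  0.5  -0.13 -0.   -0.94 -0.1 ]
s 61.2 x 2.3 z 106.7
```

Emit:
servo_tool(rows=[[[0,15,0,0,0,0,0],[0,27,0,0,0,0,0],[0,39,0,0,0,0,0],[0,50,0,0,0,0,0],[0,60,0,0,0,0,0],[0,70,0,1,0,0,0],[0,80,0,4,0,0,0],[0,90,0,9,0,0,0],[0,98,0,15,0,0,0],[0,101,0,20,0,0,0]]])

```text
clock: 21.58
position: [641.0, -146.2, 88.7]
ee_rot: [0.737, -0.676, -0.0, 0.0]
contact_force: [-0.3, 1.2, 0.8]
gripper_width: -0.1
grasp_force: 0.3
```

Emit:
servo_tool(rows=[[[0,0,0,3,0,0,0],[0,0,0,6,0,0,0],[0,0,0,8,0,0,0],[0,0,0,10,0,0,0],[0,0,0,10,0,0,0]]])

```text
clock: 22.2
position: [641.1, -145.3, 79.1]
ee_rot: [0.737, -0.676, -0.0, -0.0]
contact_force: [-0.4, 0.4, 0.8]
gripper_width: -0.2
grasp_force: 0.0
```

Run:
```python
from h import *
st();sz(H)
```

```text
22.2 [ 641.1 -145.3   79.1] yaw -1.485 z [-0.  0. -1.] F [-0.4  0.4  0.8] w -0.2 g 0.0 q [ 0.02  0.57 -0.09 -0.   -0.91  0.06]
s -39.5 x 5.7 z 79.1
```

Pressing down until resistance shows.

Emit:
servo_tool(rows=[[[0,0,0,1.5,0,0,0],[0,0,0,3,0,0,0],[0,0,0,4,0,0,0],[0,0,0,4,0,0,0]]])

```text
clock: 22.7
position: [641.2, -145.6, 76.1]
ee_rot: [0.737, -0.676, 0.0, -0.0]
contact_force: [-1.9, 0.5, 5.4]
gripper_width: -0.0
grasp_force: 2.3
```

Emit:
servo_tool(rows=[[[0,0,0,1,0,0,0],[0,0,0,2,0,0,0],[0,0,0,2,0,0,0],[0,0,0,-30,0,0,0],[0,0,0,-80,0,0,0],[0,0,0,-130,0,0,0],[0,0,0,-170,0,0,0]]])

```text
clock: 23.58
position: [641.4, -145.4, 247.2]
ee_rot: [0.737, -0.676, 0.001, -0.001]
contact_force: [-0.2, -0.3, -0.1]
gripper_width: 0.2
grasp_force: 0.0
```

Run:
```python
from h import *
st();sz(HL)
a=cv2.cvtColor(arm.get_image("scene"),cv2.COLOR_RGB2BGR);b=cv2.cvtColor(arm.get_image("side"),cv2.COLOR_RGB2BGR)
cv2.imwrite("pics/f1.png",np.hstack([cv2.resize(a[190:380,285:425],(430,584),interpolation=cv2.INTER_CUBIC),cv2.resize(b[90:290,250:370],(350,584),interpolation=cv2.INTER_CUBIC)]))
pts=[(x,y,z) for x,y in((651,-328),(651,-360),(700,-328),(600,-328)) for z in(0,100)]
print(proj(P["scene"],pts).round().tolist())
# bin: scene ray candidates at z=0 and 90 for left corner (348,340),(366,292)
for uv in((347,335),(366,291),(386,291)):
  for z in(0,80,120):
    r=least_squares(lambda q:proj(P["scene"],(q[0],q[1],z))[0]-uv,[700,-350]);print(uv,z,r.x.round())
```

```text
23.57 [ 641.4 -145.4  247.2] yaw -1.485 z [ 0.002  0.    -1.   ] F [-0.2 -0.3 -0.1] w 0.2 g 0.0 q [ 0.02  0.43  0.12 -0.   -1.26  0.06]
s 106.4 x 6.0 z 247.2
[[311.0, 313.0], [311.0, 298.0], [305.0, 322.0], [304.0, 307.0], [326.0, 321.0], [326.0, 306.0], [297.0, 305.0], [295.0, 289.0]]
(347, 335) 0 [ 771. -332.]
(347, 335) 80 [ 782. -361.]
(347, 335) 120 [ 787. -375.]
(366, 291) 0 [ 754. -183.]
(366, 291) 80 [ 766. -224.]
(366, 291) 120 [ 772. -244.]
(386, 291) 0 [ 805. -152.]
(386, 291) 80 [ 814. -195.]
(386, 291) 120 [ 818. -216.]
```

View pics/f1.png

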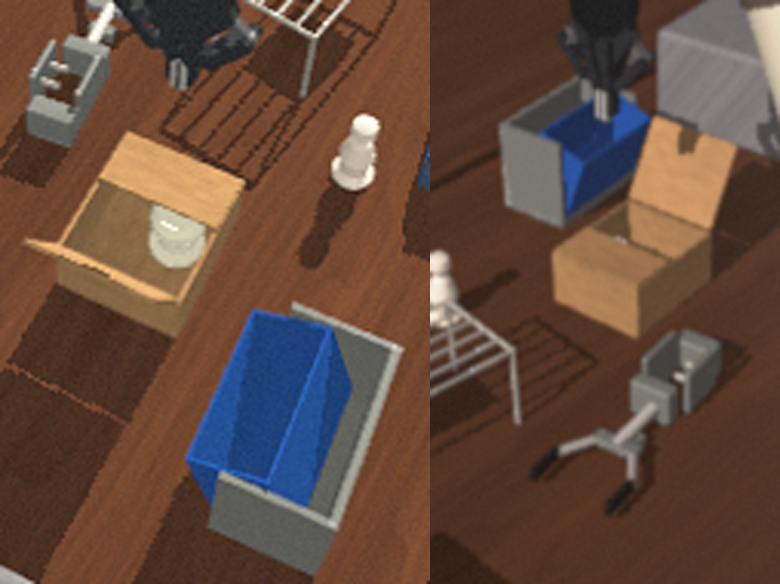

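Emit:
servo_tool(rows=[[[0,40,0,0,0,0,0],[0,90,2,0,0,0,0],[0,140,4,0,0,0,0],[0,175,5,0,0,0,0],[0,184,5,0,0,0,0],[0,184,5,40,0,0,0],[0,184,5,80,0,0,0],[0,184,5,97,0,0,0],[0,184,5,97,0,0,0]]])

```text
clock: 24.8
position: [651.7, -328.6, 147.0]
ee_rot: [0.737, -0.676, -0.001, 0.001]
contact_force: [0.0, -0.2, -0.1]
gripper_width: 0.3
grasp_force: 0.0
```

Run:
```python
from h import *
st();sz(HL)
```

```text
24.8 [ 651.7 -328.6  147. ] yaw -1.484 z [-0.003  0.001 -1.   ] F [ 0.  -0.2 -0.1] w 0.3 g 0.0 q [-0.25  0.62  0.19  0.   -1.15  0.33]
s -77.0 x 0.5 z 147.0
```

Emit:
servo_tool(rows=[[[0,-15,0,0,0,0,0],[0,-30,0,0,0,0,0],[0,-45,0,0,0,0,0],[0,-60,0,0,0,0,0],[0,-75,0,1,0,0,0],[0,-90,0,2,0,0,0],[0,-105,0,7,0,0,0],[0,-118,0,12,0,0,0],[0,-130,0,19,0,0,0],[0,-142,0,30,0,0,0]]])

```text
clock: 26.05
position: [639.8, -187.1, 117.9]
ee_rot: [0.737, -0.676, 0.0, -0.0]
contact_force: [0.4, 0.1, 0.8]
gripper_width: -0.0
grasp_force: 0.2
```

Emit:
servo_tool(rows=[[[0,-5,0,6,0,0,0],[0,-10,0,13,0,0,0],[0,-14,0,19,0,0,0],[0,-15,0,25,0,0,0],[0,-15,0,30,0,0,0],[0,-15,0,33,0,0,0],[0,-15,0,35,0,0,0],[0,-15,0,35,0,0,0]]])

```text
clock: 27.05
position: [638.4, -173.0, 83.2]
ee_rot: [0.737, -0.676, -0.0, 0.0]
contact_force: [0.4, -0.4, 0.7]
gripper_width: 0.0
grasp_force: 0.0
```

Run:
```python
from h import *
st();sz(HL)
```

```text
27.05 [ 638.4 -173.    83.2] yaw -1.485 z [-0. -0. -1.] F [ 0.4 -0.4  0.7] w 0.0 g 0.0 q [-0.02  0.57 -0.08  0.   -0.92  0.11]
s 79.2 x 0.7 z 83.2
```

Emit:
servo_tool(rows=[[[0,0,0,1.5,0,0,0],[0,0,0,3,0,0,0],[0,0,0,4,0,0,0],[0,0,0,5,0,0,0],[0,0,0,5,0,0,0]]])

```text
clock: 27.68
position: [638.7, -172.9, 80.4]
ee_rot: [0.737, -0.676, 0.001, -0.0]
contact_force: [-2.5, 1.2, 8.1]
gripper_width: 0.5
grasp_force: 4.1
```

Emit:
servo_tool(rows=[[[0,0,0,1.5,0,0,0],[0,0,0,2,0,0,0],[0,0,0,2,0,0,0],[0,0,0,-20,0,0,0],[0,0,0,-70,0,0,0],[0,0,0,-120,0,0,0],[0,40,0,-150,0,0,0],[0,40,0,-150,0,0,0]]])

```text
clock: 28.68
position: [643.1, -214.9, 231.6]
ee_rot: [0.736, -0.677, 0.003, -0.002]
contact_force: [-0.9, 0.7, -0.6]
gripper_width: -0.0
grasp_force: 0.0
```

Run:
```python
from h import *
st()
a=arm.get_image("side");cv2.imwrite("pics/end.png",cv2.cvtColor(a,cv2.COLOR_RGB2BGR))
b=cv2.imread("pics/laids.png").astype(int);e=cv2.imread("pics/end.png").astype(int)
# cardboard above the closed lid? project where the open flap stood, vs shut lid
X=lambda s,x,z:HL+s*u+x*np.array([.9963,.086,0])+[0,0,z]
for nm,pts in dict(open=[X(-25,x,76+55) for x in(-40,0,40)],lid=[X(s,x,80) for s in(30,60,95,105) for x in(-40,0,40)],short=[X(130,x,76) for x in(-40,0,40)]).items():
    for q in proj(P["side"],pts).round().astype(int): print(nm,q,b[q[1],q[0]],e[q[1],q[0]])
# knob/other scene unchanged
m=np.abs(e-cv2.imread("pics/side0.png")).max(2)>50;print({n:int(m[r0:r1,c0:c1].sum()) for n,(r0,r1,c0,c1) in dict(rack=(190,275,180,285),reacher=(200,270,280,352),fig=(172,205,245,262)).items()})
```

```text
28.68 [ 643.1 -214.9  231.6] yaw -1.487 z [ 0.006 -0.001 -1.   ] F [-0.9  0.7 -0.6] w -0.0 g 0.0 q [-0.08  0.47  0.15  0.   -1.24  0.17]
open [344 150] [35 35 38] [40 55 85]
open [335 147] [37 36 39] [34 43 65]
open [326 144] [51 50 51] [29 38 58]
lid [335 169] [ 86 127 173] [ 80 116 157]
lid [326 166] [ 82 121 165] [ 79 117 159]
lid [317 162] [ 57  82 111] [ 80 119 159]
lid [330 173] [ 90 131 177] [ 81 119 159]
lid [321 169] [132 138 146] [ 79 116 157]
lid [312 166] [48 68 90] [ 78 115 156]
lid [324 177] [ 52  74 100] [ 78 112 151]
lid [315 174] [190 218 227] [ 75 111 150]
lid [306 170] [49 69 93] [ 80 117 158]
lid [322 179] [48 71 96] [ 81 118 160]
lid [313 175] [140 160 168] [ 81 119 162]
lid [304 171] [50 72 95] [ 83 122 163]
short [318 183] [49 73 99] [ 76 113 153]
short [309 179] [ 69 102 139] [ 78 116 157]
short [300 175] [ 72 104 140] [ 77 113 155]
{'rack': 351, 'reacher': 0, 'fig': 0}
```

```bash
python3 -c "
from bench import arm
print(arm.job_done())"
```

```text
the job is handed in; nothing more can be done
None
```

I handed the job in at about 29 s: the doorknob is in the carton, the reacher lies flat back where it was, and both flaps are pressed down, short one first. The grip peaked near 35 N. The final lid check was by contact force and pixel values, as I had used all 10 picture views.

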